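# Snap the mist head onto the leaning quick coupler

## Robot

A 6-joint arm with a two-finger parallel gripper is mounted at the origin on the work surface. World frame = base frame: x ahead of the robot, y to its left, z up, the work surface at z = 0. Lengths are in m, angles in rad, forces in N, time in s.
With the tool pointing down it reaches from about 0.35 to 0.975 m from the base axis. Payload 4.9 kg.
Tool frame: the origin (TCP) lies midway between the tips of the shut fingers; the grasp point (between the pads) lies 19 mm behind it; z points along the fingers, y is the direction in which the jaws open and shut (so a half turn about z gives the same grasp; the last joint's range is limited). The gripper opens to 85 mm and grips with 20 to 120 N. Pads are 22 mm wide; open, the fingers measure 114 mm over their backs; the gripper's body (76 mm by 85 mm) begins 54 mm behind the grasp point. The pads swing forward as they close: fully open they stand 13 mm farther back than shut.
Start: joints at [-1.297, 0.053, 1.613, -0, 1.476, -0.119], TCP at [0.239, -0.577, 0.231] pointing down, gripper open.
Joint ranges: [-3.01, 3.01], [-1.01, 2.22], [0.06, 2.58], [-1.02, 4.17], [0.09, 2.62], [-3.14, 3.14]. Speed limits (rad/s): [2.57, 2.57, 3.14, 3.14, 3.14, 3.14].

## Interface

Orientations are given as a unit quaternion [w, x, y, z].
In Python, from plant import state, grab_frame, camera_params, job_done, boxes_of gives the robot as it stands.
- The arm moves only by the tool step_arm, never from a script. Its argument "steps" is a list of rows, each a list of 4 numbers: the shift along the tool's x, y, z in mm, then the turn about the tool's z in degrees. A call has 1 to 8 rows; each row shifts and turns the pose as measured when the row begins, along the tool's axes as they then stand; what a row does not reach is not made up. A row lasts 1/10 s, in which the tool goes at most 50 mm and 8.59 degrees, less where a joint would pass 70% of its speed; a pose out of reach is approached as far as the arm can. A call is refused whole if a number of a shift passes 50 or a number of a turn 8.59, either way. A call with a gripper value outside its range is refused whole. "claw" is the opening in per cent of the stroke, from 0 (shut) to 100 (fully open), set as the call begins (left out, the last holds). The fingers move at their own pace and stop on an object; the grip force is fixed at half the most. Time passes only in rows, so rows that do not move let the fingers close. It gives the time, the measured TCP pose, the force and the opening at its end, in the units of the state.
- state(): the state, without advancing time (a new reading comes with each control period).
- grab_frame(name): name is "side" or "top" or "wrist"; returns (picture, depth): 480x640x3 uint8, red, green, blue; 480x640 float32, m along the optical axis (not along the pixel's ray), 0 where there is no reading.
- camera_params(name): a dict with "mtx" (3x3 intrinsics, pixels), "k1" (the pictures are not rectified: a ray, as slopes to the right and down, at radius r is drawn at 1 + k1 r^2 times it, then the intrinsics apply), "extrinsics" (4x4, takes a point from camera to world coordinates); the wrist camera has in their place "T_tool_cam" (4x4, takes a point from camera to tool coordinates, whose origin is the TCP and whose axes are the flange's). Camera axes: x right, y down, z forward; pixel columns grow to the right and rows downward; lengths in m; the calibration is good to about 2 mm. A picture is of the moment at which its call begins: read the wrist's pose just before it. camera_params takes no time and is no camera call.
- job_done(): hands the job in, once; it reports no verdict.
Trained networks look in the newest picture that a camera, given by its name, has taken for a name from the list of things; names that differ only in an ending like _2 or _b are one class to them, and where a whole thing is asked for, a point or a joint stands for the part that bears it (a point fixed in the world has none). Each returns a list of dicts, best first, with "p" (0 to 1); they miss things now and then, are a little off and sometimes report something else, mostly with a low value. They report only what shows in the picture. A call takes as long as a camera call. They do not tell look-alikes from the thing itself.
- boxes_of(camera, label): "box" ([left, top, width, height] in pixels, round what is visible of it).
The state is a dict: "time": time; "joint_pos": joint angles; "joint_vel": joint speeds; "joint_efforts": joint torques, N m; "tool_pos": TCP position; "tool_rot": TCP orientation; "contact_force": force on the tool from outside, world axes, zero at the start; "ft_torque": the same for the moment, N m; "gripper_width": opening from 0.0 (shut) to 1.0 (fully open).
Only numpy, scipy, OpenCV 4.12 (cv2) and the standard library are available. Lean on these libraries where they do the work, as an engineer would, in place of code of your own. Each camera call takes 0.05 s, during which the arm holds its last target. There are 200 camera calls.

## Task

On the seed bench, get the mist head ready for watering: push the coupler's spring sleeve back until it stays back by itself, then take the mist head (the long one with the domed nozzle, not the short blanking plug) from the wooden rest and press it into the coupler until the sleeve snaps fully forward and locks it, and let go. Never lean hard on the coupler, and leave the blanking plug and the seed dishes where they are.

Things in the scene. Friction and masses are not known exactly. Their poses are not given: they have to be found in the camera images.
- manifold: Fixed grey supply block, 70 x 90 mm, 48 mm high, on a dark steel foot 100 x 130 x 12 mm; brass stubs on its sides reach 67 mm to +y and 61 mm to -y. Origin: centre of the underside, on the table; z up. The coupler rises from it and leans 20 degrees from vertical towards the manifold's own -x.
- mouth (a point): Centre of the coupler's open mouth, in the plane of its lip, 110 mm above the table. z is the coupler's axis, out of the mouth (up, leaning 20 degrees to the manifold's -x); y is level. The steel lip, 35 mm in outer diameter, flares inwards as a funnel over 4 mm to a straight bore of 22 mm. In the bore are a spring plunger and, 14 to 19 mm below the lip, two locking dogs worked by the sleeve.
- plunger (a point): Centre of the flat top of the brass plunger in the bore: 19 mm below the lip while the sleeve is forward; it jumps up to 12 mm below once the sleeve is right back, and so keeps the sleeve back. The head must push it down (6 N at first, 10 N at the end, and a few N of friction) until its nose is 26 mm below the lip: then the dogs close in its groove and the sleeve springs forward.
- sleeve (a joint): How far the sleeve is pushed back along the coupler's axis, away from the mouth (m): 0 fully forward, 0.010 at its back stop; latched it stays at about 0.008. It slides, it does not turn. Its spring pushes it forward with 6 N at 0, 12 N at 0.010. Forward, its dogs block the bore 14 mm below the lip; a head pressed in only part way leaves it standing in between.
- sleeve_flange (a point): Moves with the sleeve: centre of the upper face of its flat flange; z is the coupler's axis. The aluminium sleeve is a ribbed tube of 45 mm outer diameter, its top end 2.5 mm above the flange face; the flange is 64 mm in diameter, 6 mm thick, its face 8.5 mm below the lip when forward. Free all round: fingertips can push on it at both sides of the mouth, or at one.
- block: Fixed dark wooden rest, 70 mm (its x) by 160 mm (its y), 30 mm high, with two holes 23 mm in diameter and 20 mm deep, 45 mm to either side of its centre along its y. Origin: centre of the underside. The mist head stands upright in one hole, the blanking plug in the other.
- head_grip (a point): On the mist head's axis, mid-barrel, 54 mm above the end of its nose; z points from nose to nozzle. Steel, 92 mm long, about 200 g, round: nose 20 mm in diameter and 28 mm long, barrel 28 mm in diameter and 52 mm long (its lower end, the shoulder, stops on the coupler's lip), brass dome 25 mm wide and 12 mm high. At the start it stands upright, barrel 38 to 90 mm above the table.
- head: The mist head; its origin is the centre of the end of its nose, 54 mm below head_grip; z points from nose to nozzle. The end is bevelled 1.5 x 2 mm; a groove 12 mm in diameter runs round the nose from 6.5 to 14.5 mm above the end. Once locked and let go, the plunger lifts the head until the end lies about 25.5 mm below the lip.
- blank_mid (a point): The blanking plug, not needed: half-way up a short steel plug 40 mm high, nose 20 mm in diameter and 28 mm long, flat head 34 mm in diameter and 12 mm high. It stands in the other hole, its top 50 mm above the table. Leave it there.
- dish_near: Clear round dish with seeds, 90 mm in diameter, 15 mm high, loose on the table between the manifold and the rest. Origin: centre of the underside. Leave it.
- dish_far: Another such dish, beyond the work. Leave it.
There are look-alikes about, which are no part of the job. Of the things like the head, leave any that is orange; of the rest the larger one is meant.

How it is judged:
On the way:
1. the sleeve has been pushed back and stays back by itself, with no finger on the coupler and the mist head not yet in it (value of joint sleeve above 0.0065 m and contact force between the fingers and manifold below 0.3 N and distance between head and mouth above 0.05 m), for 0.2 s.
At the end, for the whole second after the job is handed in: The mist head's nose is at least 23.5 mm below the lip in the coupler's bore, its axis within 0.15 rad of the coupler's, the sleeve within 1.7 mm of fully forward, the head released; the blanking plug and both dishes within 20 mm of their starts (z of head in the frame of mouth below -0.0235 m and horizontal distance between head and mouth below 0.016 m and angle between the z axis of head_grip and the z axis of mouth, either way round below 0.15 rad and value of joint sleeve below 0.0017 m and distance of each of blank_mid, dish_near, dish_far from where it was at the start of the episode below 0.02 m and linear speed of head below 0.03 m/s); the robot touches nothing.
It fails at once if the fingers press on the coupler or manifold with more than 90 N, or the mist head does with more than 110 N (the pinch of the dogs included) (contact force between the fingers and manifold above 90 N or contact force between head and manifold above 110 N).
It fails at once if the blanking plug or a dish is moved by more than 20 mm (distance of any of blank_mid, dish_near, dish_far from where it was at the start of the episode above 0.02 m).
It also fails if it takes over 61 s, if anything falls off the work surface, if the arm or the gripper's body presses on something with over 40 N, if the wrist force passes 120 N, or if a joint passes its speed limit or range.

## Working session

There is one attempt and no reset: what is moved stays moved. The work goes in short steps, Python scripts to look and compute and a tool call to move; the robot and the scene stay as the last step left them, time stands still between calls to the robot, and variables do not carry over. Pictures are saved under pics/ and viewed, about 8 in all and at most 12, crops included, and the job is handed in when it is done.

Besides the shell and the picture viewer there is one more tool, called as a command line: name --pt "numbers of a row" for each row, then --argument value for the rest. step_arm: Moves the arm, as the interface text tells. Its arguments: {"type":"object","properties":{"steps":{"type":"array"},"claw":{"type":"number"}},"required":["steps"]}

```bash
mkdir -p pics; ls; python3 - <<'E'
from plant import *
import cv2,numpy as np
s=state();print(s)
ims=[]
for n in ("top","side"):
    im,d=grab_frame(n);cv2.imwrite(f"pics/{n}0.png",im[:,:,::-1]);np.savez(f"{n}0.npz",im=im,d=d)
    c=camera_params(n);print(n,c)
    for l in ("manifold","sleeve_flange","block","head","blank_mid","dish_near"):
        print(l,[(round(b["p"],2),np.round(b["box"]).tolist()) for b in boxes_of(n,l)])
print(camera_params("wrist"))
E
```

```text
pics
{'time': 0.0, 'joint_pos': array([-1.29702565e+00,  5.33397081e-02,  1.61433250e+00, -2.65826070e-05,
        1.47599268e+00, -1.19027155e-01]), 'joint_vel': array([ 0.00052689, -0.00124765,  0.00179509,  0.00103491, -0.00147825,
        0.00148558]), 'joint_efforts': array([-2.49384408e-03, -3.93686485e+01, -3.70178998e+01, -2.30088754e-04,
        7.09865824e-03,  1.56256554e-07]), 'tool_pos': array([ 0.23903817, -0.57679133,  0.23005065]), 'tool_rot': array([-1.03199496e-03,  9.80774872e-01,  1.95139891e-01, -9.32769907e-05]), 'contact_force': array([ 0.63789625, -1.07419345, -0.48911392]), 'ft_torque': array([ 0.00823303,  0.00340891, -0.01710444]), 'gripper_width': 0.9999181252357126}
top {'mtx': array([[615.08969716,   0.        , 319.46352373],
       [  0.        , 615.08969716, 243.9384857 ],
       [  0.        ,   0.        ,   1.        ]]), 'k1': -0.020151067318544012, 'extrinsics': array([[ 0.01262623, -0.98728742,  0.15844283,  0.48511837],
       [-0.99984925, -0.01057713,  0.01376937,  0.04575438],
       [-0.01191846, -0.1585928 , -0.98727214,  1.15960501],
   
[... 1238 characters left out ...]
, 437.0, 22.0, 27.0]), (0.67, [321.0, 359.0, 19.0, 35.0])]
blank_mid [(0.84, [338.0, 320.0, 23.0, 25.0])]
dish_near [(0.91, [303.0, 224.0, 49.0, 37.0])]
{'mtx': array([[420.8886427 ,   0.        , 320.42673404],
       [  0.        , 420.8886427 , 236.5006658 ],
       [  0.        ,   0.        ,   1.        ]]), 'k1': -0.034984698270725305, 'T_tool_cam': array([[ 9.26765834e-05, -9.45636180e-01, -3.25226394e-01,
         8.34715587e-02],
       [ 9.99999825e-01,  2.77858098e-04, -5.22946804e-04,
        -1.01191284e-03],
       [ 5.84884205e-04, -3.25226289e-01,  9.45636039e-01,
        -1.42981100e-01],
       [ 0.00000000e+00,  0.00000000e+00,  0.00000000e+00,
         1.00000000e+00]])}
```

```bash
python3 - <<'E'
import cv2,numpy as np
t=cv2.imread("pics/top0.png");s=cv2.imread("pics/side0.png")
a=cv2.resize(t[200:340,120:540],None,fx=1.9,fy=1.9,interpolation=2)
b=cv2.resize(s[90:480,200:400],None,fx=.8,fy=.8)
c=s[100:480,200:400]
b=cv2.resize(s[300:480,200:400],(360,324),interpolation=2);e=cv2.resize(s[90:290,200:400],(324,324),interpolation=2)
o=np.zeros((600,800,3),np.uint8);o[:266,:798]=a[:266,:798];o[270:594,:360]=b;o[270:594,370:694]=e
cv2.imwrite("pics/v1.png",o)
E
```

```text
(no output)
```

View pics/v1.png

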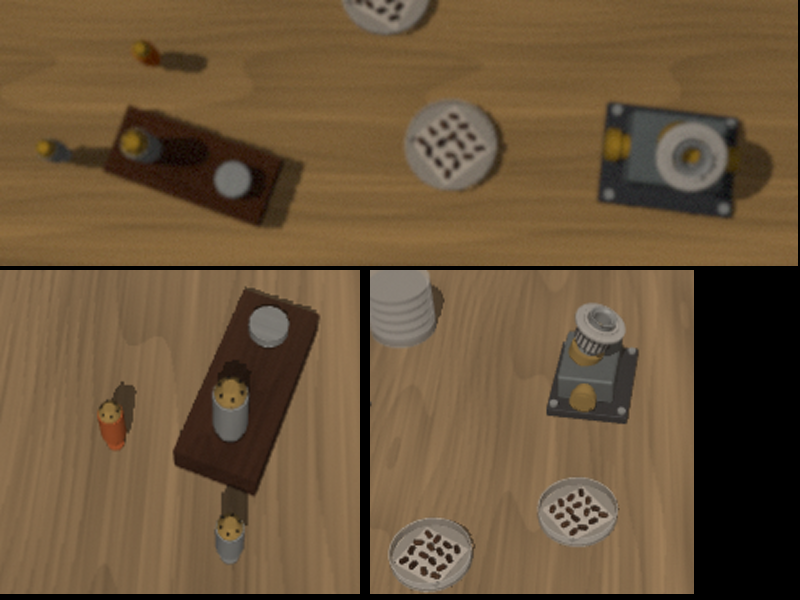

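Candidates for "head" in the top picture are the orange one (197,225), the small steel one on the table (150,279) and the large steel one in the rest (192,277). The last one fits the description. Next I'll get rough positions from depth.

```bash
cat > h.py <<'E'
import numpy as np, cv2
from scipy.spatial.transform import Rotation as R
from plant import *
def Rt(q): return R.from_quat([q[1],q[2],q[3],q[0]]).as_matrix()
def T_of(n,s=None):
    c=camera_params(n)
    if n!="wrist": return c["extrinsics"]
    T=np.eye(4);T[:3,:3]=Rt(s["tool_rot"]);T[:3,3]=s["tool_pos"];return T@c["T_tool_cam"]
def cloud(n,d,T):
    c=camera_params(n);v,u=np.mgrid[:480,:640]
    p=np.stack([u.ravel(),v.ravel()],1).astype(float)[:,None]
    xy=cv2.undistortPoints(p,c["mtx"],np.array([c["k1"],0,0,0,0.]))[:,0]
    P=np.c_[xy*d.reshape(-1,1),d.reshape(-1,1)]
    return (P@T[:3,:3].T+T[:3,3]).reshape(480,640,3)
def proj(n,X,T):
    c=camera_params(n);Ti=np.linalg.inv(T)
    return cv2.projectPoints(np.atleast_2d(X).astype(float),cv2.Rodrigues(Ti[:3,:3])[0],Ti[:3,3],c["mtx"],np.array([c["k1"],0,0,0,0.]))[0][:,0]
E
python3 - <<'E'
from h import *
np.set_printoptions(precision=4,suppress=True)
for n,reg in (("top",dict(man=(253,430,313,515),block=(240,165,325,280),small=(265,135,292,165))),("side",dict(man=(100,300,190,370),block=(305,290,430,385)))):
    z=np.load(f"{n}0.npz");P=cloud(n,z["d"],T_of(n))
    for k,(a,b,c,d) in reg.items():
        Q=P[a:c,b:d].reshape(-1,3);ok=z["d"][a:c,b:d].ravel()>0;Q=Q[ok]
        print(n,k,len(Q),"table z",np.median(P[350:400,300:400,2]) )
        print(" hist z(10mm):",np.histogram(Q[:,2],np.arange(-.01,.13,.01))[0])
        if k=="man":
            for lo,hi in((.005,.02),(.04,.056),(.085,.12)):
                m=(Q[:,2]>lo)&(Q[:,2]<hi);print(lo,cv2.minAreaRect(Q[m,:2].astype(np.float32)),Q[m].mean(0))
            m=(Q[:,2]>.085);q=Q[m]
        if k=="block":
            m=(Q[:,2]>.022)&(Q[:,2]<.035);print("blk",cv2.minAreaRect(Q[m,:2].astype(np.float32)))
            m=(Q[:,2]>.043)&(Q[:,2]<.06);print("45-60",Q[m].mean(0),m.sum())
            m=(Q[:,2]>.08);print("80+",Q[m].mean(0),m.sum(),Q[m].max(0))
        if k=="small": m=Q[:,2]>.02;print(Q[m].mean(0),Q[m].max(0))
for n,bx in (("top",(333,253,52,49)),("side",(303,224,49,37))):
    z=np.load(f"{n}0.npz");P=cloud(n,z["d"],T_of(n));print("dish",P[bx[1]+bx[3]//2,bx[0]+bx[2]//2])
E
```

```text
top man 5085 table z 0.00037348895411415395
 hist z(10mm): [ 560  973 1203   66  169  857  175   25    3   31  346  459  218    0]
0.005 ((0.6014599800109863, -0.22470277547836304), (0.15575313568115234, 0.11105554550886154), 87.83594512939453) [ 0.5855 -0.217   0.0124]
0.04 ((0.6038699150085449, -0.2214651107788086), (0.12759409844875336, 0.07071705162525177), 83.2087173461914) [ 0.6074 -0.2064  0.0472]
0.085 ((0.592284619808197, -0.22287142276763916), (0.0591033399105072, 0.06336968392133713), 2.732914924621582) [ 0.5922 -0.2228  0.1031]
top block 9734 table z 0.00037348895411415395
 hist z(10mm): [2434 3975   25 1071 1668  129  183   22   20   24  110   73    0    0]
blk ((0.5856751203536987, 0.24275825917720795), (0.161094069480896, 0.0702642872929573), 71.19308471679688)
45-60 [0.5733 0.2074 0.0505] 308
80+ [0.5991 0.2831 0.0967] 207 [0.6137 0.3004 0.1063]
top small 807 table z 0.00037348895411415395
 hist z(10mm): [260 362   2  13  20  19  28  71  32   0   0   0   0   0]
[0.5954 0.3724 0.0572] [0.607  0.3861 0.0757]
side man 6276 table z 0.027670017752589204
 hist z(10mm): [125
[... 173 characters left out ...]
603516) [ 0.5887 -0.1964  0.0121]
0.04 ((0.6048696637153625, -0.20977500081062317), (0.11195224523544312, 0.07042419910430908), 83.00717163085938) [ 0.604  -0.1996  0.0475]
0.085 ((0.5917093753814697, -0.22139982879161835), (0.0584176629781723, 0.06593365967273712), 2.191694736480713) [ 0.5941 -0.2165  0.1022]
side block 11824 table z 0.027670017752589204
 hist z(10mm): [2999 3813  193 1927 1879  280  247   58   60   87  182   99    0    0]
blk ((0.5853352546691895, 0.24379466474056244), (0.1626877635717392, 0.07075629383325577), 71.24444580078125)
45-60 [0.5769 0.2228 0.0501] 492
80+ [0.5998 0.2909 0.0949] 368 [0.6133 0.301  0.1048]
dish [ 0.608  -0.0133  0.0066]
dish [0.6118 0.001  0.0088]
```

step_arm --pt "0 0 0 7.4" --pt "0 0 0 7.4" --pt "0 0 0 7.4" --pt "0 0 0 7.4" --pt "20 -30 0 0" --pt "26 -33 0 0" --pt "26 -33 0 0" --pt "26 -33 0 0" --claw 65

```text
time: 1.5
tool_pos: [0.3547, -0.4646, 0.2314]
tool_rot: [0.001, 0.997, -0.078, -0.0]
contact_force: [1.3, -0.5, 0.0]
gripper_width: 0.649
```

step_arm --pt "26 -33 0 0" --pt "26 -33 0 0" --pt "26 -33 0 0" --pt "26 -33 0 0" --pt "26 -33 0 0" --pt "26 -33 0 0" --pt "26 -33 0 0" --pt "0 0 0 0"

```text
time: 2.3
tool_pos: [0.581, -0.252, 0.2325]
tool_rot: [0.002, 0.997, -0.076, 0.002]
contact_force: [-0.4, -0.3, 0.1]
gripper_width: 0.65
```

```bash
cat > cp.py <<'E'
from h import *
from scipy.optimize import least_squares
np.set_printoptions(precision=4,suppress=True)
def pose(p):
    x,y,yaw,z=p; t=np.radians(20); mx=np.array([np.cos(yaw),np.sin(yaw),0])
    a=-np.sin(t)*mx+np.cos(t)*np.array([0,0,1]); return np.array([x,y,z]),a,mx
E
python3 - <<'E'
from cp import *
s=state();im,d=grab_frame("wrist");T=T_of("wrist",s);P=cloud("wrist",d,T)
print([(round(b["p"],2),np.round(b["box"]).tolist()) for b in boxes_of("wrist","sleeve_flange")])
cv2.imwrite("pics/w1.png",im[:,:,::-1]);np.savez("w1.npz",im=im,d=d,T=T)
Q=P[d>0];Q=Q[(Q[:,2]>.085)&(Q[:,2]<.13)&(np.hypot(Q[:,0]-.592,Q[:,1]+.223)<.06)]
print(len(Q),Q.mean(0))
# ransac planes
rng=np.random.default_rng(0);rest=Q
for k in range(3):
    best=None
    for i in range(500):
        a=rest[rng.choice(len(rest),3,False)];n=np.cross(a[1]-a[0],a[2]-a[0]);n/=np.linalg.norm(n)+1e-12
        m=abs((rest-a[0])@n)<.0008
        if best is None or m.sum()>best.sum():best=m
    q=rest[best];c=q.mean(0);n=np.linalg.svd(q-c,full_matrices=False)[2][2];n*=np.sign(n[2])
    e1=np.array([1,0,-n[0]/n[2]]);e1/=np.linalg.norm(e1);e2=np.cross(n,e1)
    uv=((q-c)@np.c_[e1,e2]).astype(np.float32);(cu,cv_),r=cv2.minEnclosingCircle(uv)
    ce=c+cu*e1+cv_*e2
    print("plane",best.sum(),"n",n,"tilt",np.degrees(np.arccos(n[2])),"leanang",np.degrees(np.arctan2(n[1],n[0])),"circ",ce,r)
    rest=rest[~best]
for lo,hi in((.006,.018),(.042,.054)):
    q=P[(d>0)&(P[...,2]>lo)&(P[...,2]<hi)];print(lo,len(q),cv2.minAreaRect(q[:,:2].astype(np.float32)))
E
```

```text
[(0.84, [227.0, 166.0, 97.0, 85.0])]
5974 [ 0.594  -0.2235  0.104 ]
plane 2242 n [-0.3428  0.037   0.9387] tilt 20.166093978604685 leanang 173.84397576237723 circ [ 0.5906 -0.2226  0.1028] 0.031970031559467316
plane 678 n [-0.1679 -0.0392  0.985 ] tilt 9.928481803721626 leanang -166.87213816781673 circ [ 0.5964 -0.2273  0.108 ] 0.02685389667749405
plane 492 n [-0.3418  0.0359  0.9391] tilt 20.100000431556417 leanang 174.00320830939333 circ [ 0.5905 -0.2228  0.1017] 0.03193553537130356
0.006 12798 ((0.4909582734107971, -0.31977665424346924), (0.7423117756843567, 0.22526489198207855), 57.47307586669922)
0.042 5224 ((0.6033818125724792, -0.2209722399711609), (0.12799443304538727, 0.06974007189273834), 82.52314758300781)
```

View pics/w1.png

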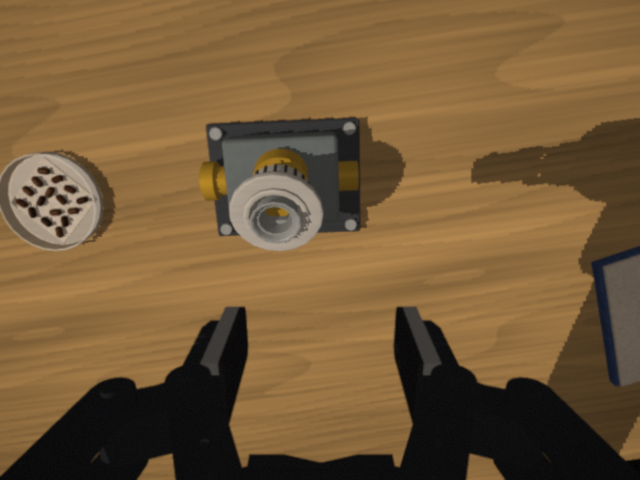

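The flange is at (0.5906, -0.2226, 0.1022) with radius 32.0 mm and tilt 20.1°, leaning towards 173.9°. All of this agrees with the description. The wrist view shows the coupler mouth at (277,215). I'll move the open fingers to straddle it.

step_arm --pt "-2 -15 0 -2.7" --pt "-1 -15 20 0" --pt "0 0 30 0" --pt "0 0 30 0" --pt "0 0 25 0" --pt "0 0 0 0" --claw 60

```text
time: 3.0
tool_pos: [0.576, -0.2273, 0.127]
tool_rot: [0.003, 0.999, -0.052, 0.003]
contact_force: [0.6, 0.2, -0.7]
gripper_width: 0.602
```

step_arm --pt "5 -6 0 0" --pt "0 0 0 0" --pt "0 0 6 0" --pt "0 0 0 0"

```text
time: 3.4
tool_pos: [0.5832, -0.2232, 0.1259]
tool_rot: [0.005, 0.999, -0.053, 0.006]
contact_force: [-0.2, 0.4, -0.0]
gripper_width: 0.595
```

step_arm --pt "0 2 5 0" --pt "0 0 5 0" --pt "0 0 5 0"

```text
time: 3.7
tool_pos: [0.5848, -0.2265, 0.1129]
tool_rot: [0.006, 0.999, -0.053, 0.008]
contact_force: [0.0, 0.6, -0.1]
gripper_width: 0.6
```

step_arm --pt "-4 -5 0 0" --pt "0 0 0 0"

```text
time: 3.9
tool_pos: [0.5803, -0.2204, 0.1111]
tool_rot: [0.005, 0.999, -0.053, 0.007]
contact_force: [0.6, 0.3, 0.7]
gripper_width: 0.599
```

step_arm --pt "1 0 3 0" --pt "1 0 3 0"

```text
time: 4.1
tool_pos: [0.5826, -0.2205, 0.1052]
tool_rot: [0.005, 0.999, -0.053, 0.007]
contact_force: [-0.2, 0.4, 0.3]
gripper_width: 0.603
```

step_arm --pt "0 0 3 0" --pt "0 0 2 0"

```text
time: 4.3
tool_pos: [0.5828, -0.2206, 0.0997]
tool_rot: [0.005, 0.999, -0.053, 0.007]
contact_force: [-0.4, -0.6, 0.4]
gripper_width: 0.6
```

step_arm --pt "0 0 2 0" --pt "0 0 2 0"

```text
time: 4.5
tool_pos: [0.5835, -0.2207, 0.0969]
tool_rot: [0.005, 0.999, -0.053, 0.008]
contact_force: [-2.8, 1.3, 6.5]
gripper_width: 0.603
```

step_arm --pt "1 0 2.5 0" --pt "1 0 2.5 0" --pt "1 0 2.5 0"

```text
time: 4.8
tool_pos: [0.5852, -0.2209, 0.0925]
tool_rot: [0.005, 0.999, -0.052, 0.005]
contact_force: [-5.9, 2.4, 7.9]
gripper_width: 0.603
```

step_arm --pt "1 0 2.5 0" --pt "0.5 0 2 0"

```text
time: 5.0
tool_pos: [0.5859, -0.221, 0.0905]
tool_rot: [0.004, 0.999, -0.052, 0.003]
contact_force: [-5.8, 1.6, 8.5]
gripper_width: 0.6
```

step_arm --pt "1.3 0 4 0" --pt "1.3 0 4 0"

```text
time: 5.2
tool_pos: [0.5868, -0.2212, 0.0885]
tool_rot: [0.004, 0.999, -0.052, -0.001]
contact_force: [-20.0, 7.9, 30.6]
gripper_width: 0.599
```

step_arm --pt "1.3 0 4 0" --pt "1.3 0 4 0"

```text
time: 5.4
tool_pos: [0.5867, -0.2212, 0.0887]
tool_rot: [0.003, 0.999, -0.052, -0.006]
contact_force: [-16.0, 5.2, 21.7]
gripper_width: 0.597
```

step_arm --pt "1.5 0 5 0" --pt "-2 0 -5 0" --pt "-5 0 -15 0" --pt "-8 0 -30 0" --pt "-5 0 -30 0" --pt "0 0 -20 0" --pt "0 0 0 0"

```text
time: 6.1
tool_pos: [0.5675, -0.219, 0.1963]
tool_rot: [0.003, 0.999, -0.052, -0.008]
contact_force: [1.1, -0.5, -0.5]
gripper_width: 0.603
```

```bash
cat > fl.py <<'E'
from cp import *
def flange(tag):
    s=state();im,d=grab_frame("wrist");T=T_of("wrist",s);P=cloud("wrist",d,T)
    cv2.imwrite(f"pics/{tag}.png",im[:,:,::-1]);np.savez(tag+".npz",im=im,d=d,T=T)
    a=np.array([-.340,.036,.940]);a/=np.linalg.norm(a);M=np.array([.5877,-.2223,.1102])
    Q=P[d>0]-M;h=Q@a;r=np.linalg.norm(Q-h[:,None]*a,axis=1)
    print(s["time"],s["tool_pos"],s["tool_rot"],s["contact_force"])
    for lo,hi in((0,.009),(.0125,.0165),(.019,.0215),(.024,.031)):
        m=(r>lo)&(r<hi)&(h>-.035)&(h<.01);print(lo,hi,m.sum(),"h mm pct",np.percentile(h[m]*1e3,[10,25,50,75,90]).round(1))
if __name__=="__main__":
    import sys;flange(sys.argv[1])
E
python3 fl.py w2; python3 - <<'E'
from cp import *
z=np.load("w1.npz");d=z["d"];P=cloud("wrist",d,z["T"])
a=np.array([-.340,.036,.940]);a/=np.linalg.norm(a);M=np.array([.5877,-.2223,.1102])
Q=P[d>0]-M;h=Q@a;r=np.linalg.norm(Q-h[:,None]*a,axis=1)
for lo,hi in((0,.009),(.0125,.0165),(.019,.0215),(.024,.031)):
    m=(r>lo)&(r<hi)&(h>-.035)&(h<.01);print("before",lo,hi,m.sum(),np.percentile(h[m]*1e3,[10,25,50,75,90]).round(1))
E
```

```text
6.1 [ 0.5675 -0.219   0.1963] [ 0.003   0.9986 -0.0516 -0.0082] [ 1.1435 -0.4524 -0.4561]
0 0.009 472 h mm pct [-12.  -11.6 -11.3 -10.9 -10.6]
0.0125 0.0165 1663 h mm pct [-15.8 -11.4  -1.9  -0.    0.6]
0.019 0.0215 589 h mm pct [-13.7 -13.2 -12.8 -12.4 -12.1]
0.024 0.031 2678 h mm pct [-16.1 -15.7 -15.3 -14.9 -14.5]
before 0 0.009 210 [-19.1 -18.7 -18.3 -17.5 -14.8]
before 0.0125 0.0165 993 [-10.3  -5.7  -1.    0.2   0.7]
before 0.019 0.0215 492 [-6.8 -6.2 -5.6 -5.2 -4.9]
before 0.024 0.031 2245 [-9.  -8.5 -8.1 -7.7 -7.3]
```

The sleeve is latched: the flange moved from -8.1 to -15.3 mm below the lip, and the plunger rose from -18.3 to -11.3 mm. Now to the head.

step_arm --pt "-2 -30 -5 0" --pt "-2 -46 0 0" --pt "-2 -46 0 0" --pt "-2 -46 0 0" --pt "-2 -46 0 0" --pt "-2 -46 0 0" --pt "-2 -46 0 0" --pt "-2 -46 0 0"

```text
time: 6.95
tool_pos: [0.5828, 0.14, 0.1828]
tool_rot: [0.002, 0.998, -0.058, -0.018]
contact_force: [0.1, 0.3, 0.0]
gripper_width: 0.6
```

step_arm --pt "-2 -46 0 0" --pt "-2 -46 0 0" --pt "-2 -46 0 0" --pt "-2 -36 0 0" --pt "0 0 0 0" --pt "0 0 0 0"

```text
time: 7.55
tool_pos: [0.5875, 0.3252, 0.167]
tool_rot: [0.006, 0.998, -0.054, -0.027]
contact_force: [0.2, -0.1, 0.1]
gripper_width: 0.599
```

```bash
cat > hd.py <<'E'
from cp import *
import sys
tag=sys.argv[1];s=state();im,d=grab_frame("wrist");T=T_of("wrist",s);P=cloud("wrist",d,T)
cv2.imwrite(f"pics/{tag}.png",im[:,:,::-1]);np.savez(tag+".npz",im=im,d=d,T=T)
print(s["time"],s["tool_pos"],s["tool_rot"])
b=boxes_of("wrist","head");print([(round(q["p"],2),np.round(q["box"]).tolist()) for q in b])
Q=P[d>0];m=np.hypot(Q[:,0]-.6,Q[:,1]-.286)<.035
q=Q[m&(Q[:,2]>.045)&(Q[:,2]<.086)]
f=least_squares(lambda c:np.hypot(q[:,0]-c[0],q[:,1]-c[1])-.014,[.6,.286],loss="soft_l1",f_scale=.001);print("barrel",len(q),f.x,np.abs(f.fun).mean())
q=Q[m&(Q[:,2]>.09)];print("dome",q.mean(0),q[q[:,2].argmax()])
q=Q[(Q[:,2]>.022)&(Q[:,2]<.035)&(np.hypot(Q[:,0]-.5855,Q[:,1]-.243)<.1)];print(cv2.minAreaRect(q[:,:2].astype(np.float32)))
E
python3 hd.py w3
```

```text
7.55 [0.5875 0.3252 0.167 ] [ 0.0055  0.9982 -0.0537 -0.0266]
[(0.9, [341.0, 11.0, 41.0, 43.0]), (0.71, [215.0, 186.0, 43.0, 54.0]), (0.67, [354.0, 169.0, 58.0, 70.0])]
barrel 864 [0.5983 0.2857] 0.00016174671221187692
dome [0.5956 0.2882 0.2183] [0.6076 0.307  0.2528]
((0.5839436650276184, 0.24306665360927582), (0.1608826071023941, 0.07088039815425873), 71.01107025146484)
```

View pics/w3.png

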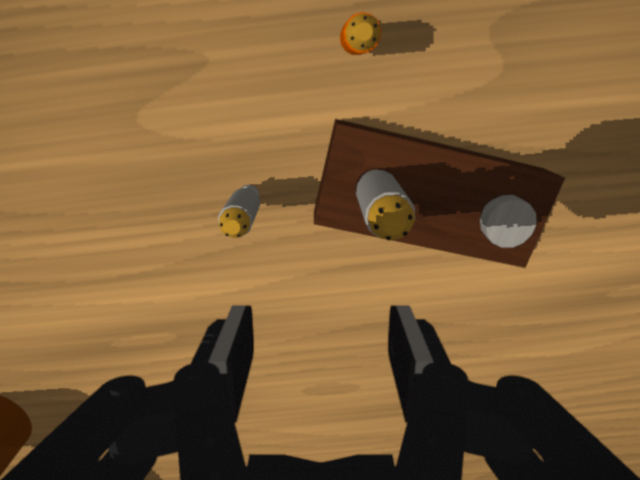

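The close view confirms the choice. The big steel head is in the rest at (390,215), the small one is on the table at (235,222) and the orange one is at (361,33). I'll centre over the big one.

step_arm --pt "4 10 0 0" --pt "4 10 0 0" --pt "4 10 0 0" --pt "3 8 0 0" --pt "0 0 0 0" --pt "0 0 0 0"

```text
time: 8.25
tool_pos: [0.6005, 0.2751, 0.1674]
tool_rot: [0.006, 0.998, -0.059, -0.026]
contact_force: [-0.2, 1.3, -0.6]
gripper_width: 0.603
```

step_arm --pt "-2 -9 0 0" --pt "0 0 0 0" --pt "1 0 15 0" --pt "1 0 20 0" --pt "0 0 0 0" --pt "0 0 0 0"

```text
time: 8.85
tool_pos: [0.599, 0.2866, 0.1298]
tool_rot: [0.005, 0.998, -0.057, -0.026]
contact_force: [1.3, -0.6, -0.1]
gripper_width: 0.6
```

step_arm --pt "1 0 20 0" --pt "1 0 20 0" --pt "1 0 20 0" --pt "1 0 14 0" --pt "0 0 0 0" --pt "0 0 0 0"

```text
time: 9.45
tool_pos: [0.6015, 0.2874, 0.0573]
tool_rot: [0.004, 0.998, -0.056, -0.023]
contact_force: [0.2, -1.0, -0.6]
gripper_width: 0.598
```

step_arm --pt "-2 1 6 0" --pt "0 0 0 0"

```text
time: 9.65
tool_pos: [0.6001, 0.287, 0.0531]
tool_rot: [0.004, 0.998, -0.056, -0.022]
contact_force: [-0.3, -0.3, -1.0]
gripper_width: 0.602
```

step_arm --pt "0 0 0 0" --pt "0 0 0 0" --pt "0 0 0 0" --pt "0 0 0 0" --pt "0 0 0 0" --pt "0 0 0 0" --claw 15

```text
time: 10.25
tool_pos: [0.6007, 0.2872, 0.0545]
tool_rot: [0.003, 0.998, -0.056, -0.021]
contact_force: [-0.8, 0.4, -1.4]
gripper_width: 0.31
```

step_arm --pt "0 0 -6 0" --pt "0 0 -6 0" --pt "0 0 0 0" --pt "0 0 0 0"

```text
time: 10.65
tool_pos: [0.6011, 0.2872, 0.0673]
tool_rot: [0.003, 0.998, -0.056, -0.021]
contact_force: [-0.4, -0.3, -2.0]
gripper_width: 0.31
```

step_arm --pt "-4 0 0 0" --pt "-4 0 0 0" --pt "-4 0 0 0" --pt "0 0 0 0"

```text
time: 11.05
tool_pos: [0.5966, 0.2866, 0.069]
tool_rot: [0.004, 0.998, -0.056, -0.01]
contact_force: [1.3, -0.0, -2.6]
gripper_width: 0.311
```

step_arm --pt "-7 0 1 0" --pt "-7 0 1 0" --pt "-7 0 1 0"

```text
time: 11.35
tool_pos: [0.5851, 0.2874, 0.0699]
tool_rot: [0.003, 0.998, -0.057, 0.003]
contact_force: [7.3, -1.0, -3.8]
gripper_width: 0.313
```

step_arm --pt "-6 0 3 0" --pt "-6 0 3 0" --pt "0 0 0 0"

```text
time: 11.65
tool_pos: [0.5846, 0.2873, 0.0709]
tool_rot: [0.003, 0.998, -0.057, 0.019]
contact_force: [-0.4, -0.5, -2.5]
gripper_width: 0.313
```

```bash
cat > ax.py <<'E'
from cp import *
import sys
# barrel axis fit of the held head, in world & relative to TCP
tag=sys.argv[1];s=state();t=s["tool_pos"];Rw=Rt(s["tool_rot"])
out=[]
for n in ("side","top","wrist"):
    s=state();im,d=grab_frame(n);T=T_of(n,s);P=cloud(n,d,T);np.savez(f"{tag}_{n}.npz",im=im,d=d,T=T)
    cv2.imwrite(f"pics/{tag}_{n}.png",im[:,:,::-1])
    g=t-Rw[:,2]*.019
    hsv=cv2.cvtColor(im,cv2.COLOR_RGB2HSV)
    m=(d>0)&(np.linalg.norm(P-g,axis=2)<.06)
    L=(P-g)@Rw  # tool coords rel. grasp
    # between the fingers: |tool y|<0.0135, exclude dark finger pixels
    m&=(abs(L[...,1])<.0125)&(hsv[...,2]>70)&(L[...,2]<.03)&(L[...,2]>-.045)
    q=L[m];print(n,m.sum(),proj(n,g,T)[0].round())
    if m.sum()>30: out.append(q)
    if m.sum()>30:
        def res(p,q):
            a=np.array([p[0],0*p[0]+p[3],1]);a/=np.linalg.norm(a);w=q-np.array([p[1],p[2],0]);return np.linalg.norm(w-(w@a)[:,None]*a,axis=1)-.014
        for f0 in(0,.36):
            f=least_squares(res,[f0,0,0,0],args=(q,),loss="soft_l1",f_scale=.0008);print("  slope x/z",f.x.round(4),"cost",round(f.cost*1e6,1),"tilt deg",np.degrees(np.arctan(f.x[0])).round(1))
print(t,s["tool_rot"],s["time"])
E
python3 ax.py a1
```

```text
side 34 [340. 370.]
  slope x/z [ 0.1904 -0.0001 -0.0015 -0.0037] cost 2.0 tilt deg 10.8
  slope x/z [ 0.1904 -0.0001 -0.0015 -0.0037] cost 2.0 tilt deg 10.8
top 0 [189. 284.]
wrist 11275 [323. 346.]
  slope x/z [ 0.2853 -0.0027 -0.0009 -0.0091] cost 12398.6 tilt deg 15.9
  slope x/z [ 0.2853 -0.0027 -0.0009 -0.0091] cost 12398.6 tilt deg 15.9
[0.5846 0.2873 0.0709] [ 0.0026  0.9982 -0.0566  0.0182] 11.75
```

```bash
python3 - <<'E'
import cv2,numpy as np
s=cv2.imread("pics/a1_side.png")[300:440,250:430];w=cv2.imread("pics/a1_wrist.png")
o=np.zeros((600,800,3),np.uint8);s=cv2.resize(s,(400,311),interpolation=2);o[:311,:400]=s;o[:300,400:]=cv2.resize(w,(400,300))
cv2.imwrite("pics/v4.png",o[:320])
E
```

```text
(no output)
```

View pics/v4.png

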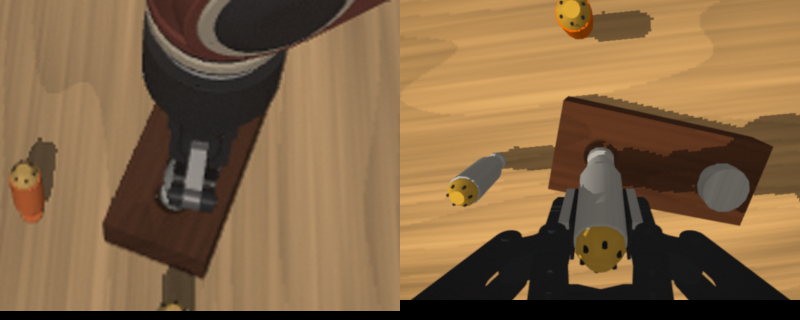

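```bash
cat > ax2.py <<'E'
from cp import *
import sys
# axis of held head in tool coords relative to the TCP (z toward table), from wrist depth
def run(f,s=None):
    z=np.load(f);im,d,T=z["im"],z["d"],z["T"];c=camera_params("wrist");P=cloud("wrist",d,c["T_tool_cam"])
    hsv=cv2.cvtColor(im,cv2.COLOR_RGB2HSV)
    m=(d>0)&(d<.35)&(abs(P[...,1])<.0135)&(hsv[...,1]<60)&(hsv[...,2]>80)&(P[...,2]>-.06)&(P[...,2]<.012)&(abs(P[...,0])<.05)
    q=P[m]
    def res(p):
        a=np.array([p[0],p[3],1]);a/=np.linalg.norm(a);w=q-np.array([p[1],p[2],-.019]);return np.linalg.norm(w-(w@a)[:,None]*a,axis=1)-.014
    best=min((least_squares(res,[f0,0,0,0],loss="soft_l1",f_scale=.0006) for f0 in(0,.2,.36)),key=lambda r:r.cost)
    p=best.x;a=np.array([p[0],p[3],1]);a/=np.linalg.norm(a);C=np.array([p[1],p[2],-.019])
    r=best.fun;inl=abs(r)<.001
    # nose: points at distance along axis with radius ~10
    Q=P[(d>0)&(d<.5)&(hsv[...,1]<60)&(hsv[...,2]>60)];w=Q-C;h=w@a;rad=np.linalg.norm(w-h[:,None]*a,axis=1)
    Rw=T[:3,:3]@c["T_tool_cam"][:3,:3].T;up=-Rw@a
    print("n",m.sum(),"inl",inl.sum(),"rms",np.sqrt((r[inl]**2).mean())*1e3,"a_tool",a,"C",C)
    print("head up axis world",up,"tilt",np.degrees(np.arccos(up[2])),"dir",np.degrees(np.arctan2(up[1],up[0])))
    for lo in np.arange(-.05,.08,.004):
        k=(h>lo)&(h<lo+.004)&(rad<.02)
        if k.sum()>5: print(f"{lo*1e3:.0f}:{np.median(rad[k])*1e3:.1f}({k.sum()})",end=" ")
    print()
    return a,C
if __name__=="__main__": 
    tag=sys.argv[1]
    if tag!="a1_wrist":
        s=state();im,d=grab_frame("wrist");np.savez(tag+".npz",im=im,d=d,T=T_of("wrist",s));cv2.imwrite(f"pics/{tag}.png",im[:,:,::-1]);print(s["time"],s["tool_pos"],s["tool_rot"])
    run(tag+".npz")
E
python3 ax2.py a1_wrist
```

```text
n 7171 inl 6987 rms 0.3675875398332104 a_tool [0.2058 0.0028 0.9786] C [-0.0013 -0.0007 -0.019 ]
head up axis world [-0.2393  0.0331  0.9704] tilt 13.976730170694562 dir 172.12782102387052
-22:16.0(14) -18:13.8(960) -14:14.0(774) -10:14.0(735) -6:14.1(693) -2:14.0(660) 2:14.1(659) 6:14.0(622) 10:14.0(555) 14:14.0(541) 18:14.0(431) 22:14.0(421) 26:14.0(385) 30:13.9(356) 34:13.7(77) 38:10.3(47) 42:10.2(204) 46:10.1(161) 54:8.6(406) 58:9.9(175) 62:10.9(9)
```

step_arm --pt "1 0 5 0" --pt "0 0 3 0" --pt "-7 0 1 0" --pt "-7 0 1 0" --pt "-7 0 1 0"

```text
time: 12.3
tool_pos: [0.5726, 0.2889, 0.0606]
tool_rot: [0.002, 0.998, -0.056, 0.029]
contact_force: [11.8, -2.3, -4.4]
gripper_width: 0.31
```

```bash
python3 ax2.py a2
```

```text
12.3 [0.5726 0.2889 0.0606] [ 0.0024  0.998  -0.0563  0.0291]
n 8643 inl 8331 rms 0.39797909122323544 a_tool [0.3589 0.0022 0.9334] C [ 0.0004 -0.0007 -0.019 ]
head up axis world [-0.4096  0.0499  0.9109] tilt 24.372334346649502 dir 173.05002738664777
-22:15.4(6) -18:13.8(879) -14:14.0(920) -10:14.0(864) -6:14.0(842) -2:14.1(843) 2:14.1(810) 6:14.1(816) 10:14.1(732) 14:14.1(667) 18:14.0(539) 22:13.9(538) 26:14.0(479) 30:14.0(458) 34:13.8(117) 38:10.3(142) 42:10.2(279) 46:10.1(219) 50:12.8(8) 54:8.3(510) 58:9.9(227) 62:9.6(14) 70:11.3(6) 74:6.0(8)
```

step_arm --pt "4 0 -10 0" --pt "4 0 -20 0" --pt "0 0 -25 0" --pt "0 0 -25 0" --pt "0 0 -25 0" --pt "0 0 -8 0" --pt "0 0 0 0"

```text
time: 13.05
tool_pos: [0.5646, 0.2892, 0.1671]
tool_rot: [0.005, 0.998, -0.056, 0.017]
contact_force: [0.0, -0.3, -2.0]
gripper_width: 0.313
```

```bash
python3 ax2.py a3|head -4
```

```text
13.05 [0.5646 0.2892 0.1671] [ 0.0045  0.9983 -0.0556  0.0166]
n 7163 inl 6872 rms 0.41236386567040006 a_tool [0.354  0.004  0.9352] C [ 0.0004 -0.0007 -0.019 ]
head up axis world [-0.3818  0.0534  0.9227] tilt 22.67336937947126 dir 172.04275406709442
-26:15.4(7) -18:13.8(857) -14:14.0(909) -10:14.0(850) -6:14.0(827) -2:14.0(840) 2:14.1(804) 6:14.1(784) 10:14.1(739) 14:14.0(633) 18:14.0(524) 22:14.0(501) 26:13.9(464) 30:13.9(445) 34:13.7(108) 38:10.3(129) 42:10.2(280) 46:10.1(205) 54:8.2(483) 58:9.9(215)
```

step_arm --pt "2 15 -6 0" --pt "2 25 -2 0" --pt "2 28 0 0" --pt "3 28 0 0" --pt "3 28 0 0" --pt "3 28 0 0" --pt "3 28 0 0" --pt "3 28 0 0"

```text
time: 13.9
tool_pos: [0.5532, 0.0691, 0.1639]
tool_rot: [0.008, 0.999, -0.053, 0.004]
contact_force: [0.5, 0.2, -2.0]
gripper_width: 0.311
```

step_arm --pt "3 28 0 0" --pt "3 28 0 0" --pt "3 28 0 0" --pt "3 28 0 0" --pt "3 28 0 0" --pt "3 28 0 0" --pt "2 20 0 0" --pt "0 0 0 0"

```text
time: 14.7
tool_pos: [0.541, -0.1354, 0.1547]
tool_rot: [0.007, 0.998, -0.057, -0.007]
contact_force: [-0.2, 0.9, -1.8]
gripper_width: 0.314
```

step_arm --pt "5 8 -14 0" --pt "5 16 -6 0" --pt "5 20 -2 0" --pt "5 20 -1 0" --pt "3 10 0 0" --pt "0 0 0 0" --pt "0 0 0 0"

```text
time: 15.4
tool_pos: [0.5563, -0.2154, 0.1805]
tool_rot: [0.007, 0.998, -0.056, -0.008]
contact_force: [1.0, -0.5, -1.1]
gripper_width: 0.308
```

```bash
cat > go.py <<'E'
from ax2 import *
tag=sys.argv[1]
s=state();im,d=grab_frame("wrist");T=T_of("wrist",s);np.savez(tag+".npz",im=im,d=d,T=T);cv2.imwrite(f"pics/{tag}.png",im[:,:,::-1])
print(s["time"],s["tool_pos"],s["tool_rot"],s["contact_force"])
a,C=run(tag+".npz");Rw=Rt(s["tool_rot"]);N=s["tool_pos"]+Rw@(C+.064*a)
u=np.array([-.340,.036,.940]);u/=np.linalg.norm(u);M=np.array([.5877,-.2223,.1102])
# refit mouth from this view: flange plane offset/circle
P=cloud("wrist",d,T);Q=P[d>0]-M;h=Q@u;r=np.linalg.norm(Q-h[:,None]*u,axis=1)
m=(r>.026)&(r<.036)&(h>-.019)&(h<-.012)
F=Q[m]
if len(F)>500:
    e1=np.cross(u,[0,0,1]);e1/=np.linalg.norm(e1);e2=np.cross(u,e1);ang=np.degrees(np.arctan2(F@e2,F@e1))
    rr=np.linalg.norm(F-(F@u)[:,None]*u,axis=1);E=[]
    for b in range(-180,180,10):
        k=(ang>=b)&(ang<b+10)
        if k.sum()>15:E.append((np.percentile(rr[k],98),b+5))
    E=np.array(E);A=np.c_[np.cos(np.radians(E[:,1])),np.sin(np.radians(E[:,1]))]
    f=least_squares(lambda p:A@p+.032-E[:,0],[0,0],loss="soft_l1",f_scale=.001)
    off=f.x[0]*e1+f.x[1]*e2;print("flange",len(F),len(E),"h",np.median(F@u)*1e3,"mouth offset mm",off*1e3)
w=N-M;h=w@u;print("nose end",N,"above lip mm",h*1e3,"lateral mm",(w-h*u)*1e3)
tgt=M+u*float(sys.argv[2])*1e-3
print("tool move mm to get nose at",sys.argv[2],":",Rw.T@(tgt-N)*1e3," axis dir (down) in tool:",Rw.T@(-u))
E
python3 go.py g1 15
```

```text
15.4 [ 0.5563 -0.2154  0.1805] [ 0.0071  0.9984 -0.056  -0.0079] [ 0.9729 -0.4981 -1.0557]
n 2422 inl 2368 rms 0.3870284687790218 a_tool [0.3501 0.0096 0.9367] C [ 0.0005 -0.0008 -0.019 ]
head up axis world [-0.3312  0.0611  0.9416] tilt 19.684016043612253 dir 169.54921811298115
-22:15.5(9) -18:13.7(880) -14:13.8(877) -10:13.9(843) -6:13.9(826) -2:14.0(818) 2:14.0(791) 6:14.0(762) 10:14.0(744) 14:14.0(642) 18:13.9(528) 22:13.9(498) 26:13.9(467) 30:14.0(434) 34:13.8(100) 38:10.3(136) 42:10.2(279) 46:10.2(194) 54:8.3(486) 58:10.0(211) 
flange 2902 33 h -15.447924617533397 mouth offset mm [ 0.012  -0.0229  0.0052]
nose end [ 0.5785 -0.2183  0.1392] above lip mm 30.5711451440237 lateral mm [1.1664 2.8907 0.3112]
tool move mm to get nose at 15 : [ 4.7101  2.7438 14.9185]  axis dir (down) in tool: [ 0.3558 -0.0163  0.9344]
```

step_arm --pt "2 1.5 6 0" --pt "2 1 6 0" --pt "0.5 0 3 0" --pt "0 0 0 0"

```text
time: 15.85
tool_pos: [0.5601, -0.2161, 0.1632]
tool_rot: [0.007, 0.998, -0.054, -0.009]
contact_force: [-0.4, 0.2, -2.1]
gripper_width: 0.314
```

```bash
python3 go.py g2 2
```

```text
15.85 [ 0.5601 -0.2161  0.1632] [ 0.0065  0.9985 -0.0544 -0.0087] [-0.3975  0.227  -2.1025]
n 2268 inl 2209 rms 0.3847133847922139 a_tool [0.3529 0.0022 0.9357] C [ 0.0005 -0.0006 -0.019 ]
head up axis world [-0.3336  0.0519  0.9413] tilt 19.731566479757937 dir 171.15880254737155
-18:13.8(858) -14:14.0(892) -10:14.0(839) -6:14.0(841) -2:14.0(810) 2:14.1(795) 6:14.0(773) 10:14.0(738) 14:14.0(627) 18:13.9(543) 22:14.0(490) 26:13.9(466) 30:13.9(436) 34:13.8(107) 38:10.3(133) 42:10.2(272) 46:10.1(207) 54:8.2(493) 58:9.9(227) 74:16.6(765) 78:13.6(575) 
flange 3193 31 h -15.410731209409287 mouth offset mm [-0.0951 -0.0526 -0.0324]
nose end [ 0.5823 -0.2187  0.1219] above lip mm 12.990077386722325 lateral mm [-0.9363  3.1514 -0.4594]
tool move mm to get nose at 2 : [5.1937 2.8808 9.8248]  axis dir (down) in tool: [ 0.3574 -0.0142  0.9338]
```

step_arm --pt "2 3 3 0" --pt "2 2 4 0" --pt "0 0 0 0"

```text
time: 16.2
tool_pos: [0.5639, -0.2219, 0.156]
tool_rot: [0.007, 0.998, -0.054, -0.008]
contact_force: [-0.3, 0.3, -1.1]
gripper_width: 0.31
```

```bash
python3 go.py g3 -5 | grep -v :13
```

```text
16.2 [ 0.5639 -0.2219  0.156 ] [ 0.0066  0.9985 -0.0542 -0.0084] [-0.3197  0.2529 -1.1354]
n 2451 inl 2371 rms 0.3909913631133771 a_tool [0.3554 0.0054 0.9347] C [ 0.0004 -0.0007 -0.019 ]
head up axis world [-0.3363  0.0554  0.9401] tilt 19.92590511893314 dir 170.6399046106653
flange 3299 31 h -15.401478998006255 mouth offset mm [-0.0043 -0.0121 -0.0011]
nose end [ 0.5862 -0.2246  0.1148] above lip mm 4.749474374241517 lateral mm [ 0.1257 -2.4643  0.1398]
tool move mm to get nose at -5 : [ 3.0899 -2.5774  9.2179]  axis dir (down) in tool: [ 0.3569 -0.0143  0.934 ]
```

step_arm --pt "0 -2 0 0" --pt "1 0 3 0" --pt "1 0 3 0" --pt "1 0 3 0"

```text
time: 16.65
tool_pos: [0.5676, -0.2205, 0.1477]
tool_rot: [0.007, 0.998, -0.054, -0.007]
contact_force: [-0.1, -0.6, -1.9]
gripper_width: 0.31
```

```bash
python3 go.py g4 -12 | grep -v :13
```

```text
16.65 [ 0.5676 -0.2205  0.1477] [ 0.007   0.9985 -0.0543 -0.0074] [-0.1123 -0.6348 -1.8782]
n 2631 inl 2544 rms 0.4044725786466399 a_tool [ 0.3575 -0.0013  0.9339] C [ 0.0003 -0.0005 -0.019 ]
head up axis world [-0.3409  0.0499  0.9388] tilt 20.15183933517677 dir 171.674021149206
flange 3424 30 h -15.416475924845113 mouth offset mm [-0.1005 -0.06   -0.034 ]
nose end [ 0.5901 -0.223   0.1066] above lip mm -4.280687147972421 lateral mm [ 0.9864 -0.536   0.3773]
tool move mm to get nose at -12 : [ 1.7073 -0.5475  7.601 ]  axis dir (down) in tool: [ 0.355  -0.015   0.9347]
```

step_arm --pt "0.3 -0.5 3 0" --pt "0.8 0 3 0" --pt "0.8 0 2.5 0"

```text
time: 17.0
tool_pos: [0.5693, -0.2203, 0.1391]
tool_rot: [0.007, 0.998, -0.054, -0.008]
contact_force: [-4.6, 1.3, 7.2]
gripper_width: 0.316
```

step_arm --pt "1.2 0 3.5 0" --pt "1.2 0 3.5 0" --pt "1.2 0 3.5 0"

```text
time: 17.3
tool_pos: [0.5717, -0.2206, 0.1338]
tool_rot: [0.007, 0.998, -0.054, -0.011]
contact_force: [-8.5, 1.7, 9.9]
gripper_width: 0.31
```

step_arm --pt "1.3 0 4 0" --pt "1.3 0 4 0"

```text
time: 17.5
tool_pos: [0.5733, -0.2209, 0.1299]
tool_rot: [0.006, 0.998, -0.054, -0.013]
contact_force: [-7.1, 3.3, 8.6]
gripper_width: 0.311
```

step_arm --pt "1.3 0 4 0" --pt "1.3 0 4 0"

```text
time: 17.7
tool_pos: [0.5754, -0.2212, 0.1261]
tool_rot: [0.006, 0.998, -0.054, -0.014]
contact_force: [-8.8, 2.9, 10.2]
gripper_width: 0.312
```

```bash
python3 go.py g5 -26 | grep -v :13
```

```text
17.7 [ 0.5754 -0.2212  0.1261] [ 0.0062  0.9984 -0.0536 -0.0136] [-8.7821  2.9385 10.1729]
n 3331 inl 2923 rms 0.43846979570769695 a_tool [0.3682 0.0042 0.9297] C [ 0.0002 -0.0006 -0.019 ]
head up axis world [-0.3397  0.0539  0.939 ] tilt 20.117001879453245 dir 170.98323815267216
nose end [ 0.598  -0.2239  0.0849] above lip mm -27.288802122714802 lateral mm [ 0.9871 -0.6646  0.3825]
tool move mm to get nose at -26 : [-1.5146 -0.5429 -0.7966]  axis dir (down) in tool: [ 0.3665 -0.0136  0.9303]
```

The flange ring is gone from its latched band, so the sleeve has probably sprung forward. I'll check that.

```bash
python3 fl.py w5
```

```text
17.75 [ 0.5755 -0.2212  0.1257] [ 0.0062  0.9984 -0.0536 -0.0136] [-6.978   2.5495  7.1776]Traceback (most recent call last):
  File "fl.py", line 11, in <module>
    import sys;flange(sys.argv[1])
               ~~~~~~^^^^^^^^^^^^^
  File "fl.py", line 9, in flange
    m=(r>lo)&(r<hi)&(h>-.035)&(h<.01);print(lo,hi,m.sum(),"h mm pct",np.percentile(h[m]*1e3,[10,25,50,75,90]).round(1))
                                                                     ~~~~~~~~~~~~~^^^^^^^^^^^^^^^^^^^^^^^^^^^
    return _quantile_unchecked(
        a, q, axis, out, overwrite_input, method, keepdims, weights)
    return _ureduce(a,
                    func=_quantile_ureduce_func,
    ...<5 lines>...
                    overwrite_input=overwrite_input,
                    method=method)
    r = func(a, **kwargs)
    result = _quantile(arr,
                       quantiles=q,
    ...<2 lines>...
                       out=out,
                       weights=wgt)
    slices_having_nans = np.isnan(arr[-1, ...])
                                  ~~~^^^^^^^^^
IndexError: index -1 is out of bounds for axis 0 with size 0
```

```bash
sed -i 's/print(lo,hi,m.sum(),"h mm pct",/m.sum()>5 and print(lo,hi,m.sum(),"h mm pct",/' fl.py; python3 fl.py w6; python3 - <<'E'
import cv2
cv2.imwrite("pics/v5.png",cv2.imread("pics/w6.png")[100:480,120:520])
E
```

```text
17.8 [ 0.5755 -0.2212  0.1257] [ 0.0062  0.9984 -0.0537 -0.0135] [-6.0303  1.8079  7.6679]
0.0125 0.0165 2532 h mm pct [-9.5 -5.6  0.4  4.8  8. ]
0.019 0.0215 1142 h mm pct [-7.2 -6.2 -5.7 -5.4 -5.1]
0.024 0.031 4449 h mm pct [-8.9 -8.5 -8.1 -7.8 -7.5]
```

View pics/v5.png

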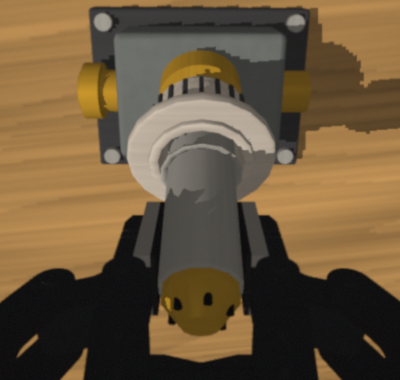

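The flange is back at -8.1 mm, its fully-forward reading, and the crop shows the head seated in the coupler. I'll release and retreat.

step_arm --pt "0 0 -0.5 0" --pt "0 0 0 0" --pt "0 0 0 0" --pt "0 0 0 0" --pt "0 0 0 0" --pt "0 0 0 0" --claw 65

```text
time: 18.45
tool_pos: [0.5769, -0.2219, 0.1274]
tool_rot: [0.007, 0.998, -0.054, -0.012]
contact_force: [0.2, -0.0, 0.6]
gripper_width: 0.651
```

step_arm --pt "-3 0 -10 0" --pt "-3 0 -20 0" --pt "0 0 -30 0" --pt "0 0 -30 0" --pt "0 0 -20 0" --pt "0 0 0 0" --pt "0 0 0 0" --pt "0 0 0 0"

```text
time: 19.25
tool_pos: [0.5717, -0.2193, 0.2426]
tool_rot: [0.007, 0.998, -0.054, -0.013]
contact_force: [-0.4, 0.2, -0.3]
gripper_width: 0.647
```

```bash
cat > fin.py <<'E'
from fl import *
flange("w7")
z=np.load("w7.npz");d=z["d"];P=cloud("wrist",d,z["T"]);M=np.array([.5877,-.2223,.1102]);u=np.array([-.340,.036,.940]);u/=np.linalg.norm(u)
Q=P[d>0]-M;h=Q@u;r=np.linalg.norm(Q-h[:,None]*u,axis=1);q=Q[(h>.008)&(h<.05)&(r<.025)]
def res(p):
    a=u+np.array([p[0],p[1],0]);a/=np.linalg.norm(a);w=q-np.array([p[2],p[3],.03]);return np.linalg.norm(w-(w@a)[:,None]*a,axis=1)-.014
f=least_squares(res,[0,0,-.01,0],loss="soft_l1",f_scale=.0008);a=u+np.r_[f.x[:2],0];a/=np.linalg.norm(a)
print("angle to axis rad",np.arccos(a@u)); H=Q[(r<.016)&(h>.02)]@u; print("dome top above lip mm",np.percentile(H,99.5)*1e3,"-> nose",np.percentile(H,99.5)*1e3-92)
for n in ("top","side"):
    im,dd=grab_frame(n);cv2.imwrite(f"pics/{n}9.png",im[:,:,::-1])
    for l in("blank_mid","dish_near","dish_far"):print(n,l,[(round(b["p"],2),np.round(b["box"]).tolist()) for b in boxes_of(n,l)])
E
python3 fin.py
```

```text
19.25 [ 0.5717 -0.2193  0.2426] [ 0.0066  0.9985 -0.0537 -0.0126] [-0.4186  0.1789 -0.3095]
0.0125 0.0165 829 h mm pct [-11.9  -7.6  -0.1   4.1   7.9]
0.019 0.0215 472 h mm pct [-6.7 -6.1 -5.7 -5.3 -4.9]
0.024 0.031 1904 h mm pct [-9.  -8.6 -8.1 -7.7 -7.4]
angle to axis rad 0.002430410821125596
dome top above lip mm 67.79815938071425 -> nose -24.201840619285747
top blank_mid [(0.74, [436.0, 254.0, 72.0, 58.0]), (0.54, [464.0, 264.0, 27.0, 38.0])]
top dish_near [(0.79, [333.0, 253.0, 48.0, 46.0])]
top dish_far [(0.86, [296.0, 170.0, 49.0, 49.0])]
side blank_mid [(0.6, [340.0, 320.0, 20.0, 23.0]), (0.6, [338.0, 86.0, 24.0, 38.0])]
side dish_near [(0.88, [305.0, 221.0, 46.0, 37.0])]
side dish_far [(0.62, [212.0, 244.0, 50.0, 41.0])]
```

```bash
python3 -c "
from plant import *
print(job_done())"
```

```text
the job is handed in; nothing more can be done
None
```

The mist head is locked in the coupler and released, and I handed the job in at about 19.5 s of the 61 s allowed; `job_done()` gives no verdict.

- **Sleeve:** I pushed it back with both fingertips, with at most about 40 N on the tool at the readings I took. It latched by itself: the flange stood at -15.4 mm from the lip and the plunger had jumped up to -11.3 mm.
- **Head:** I took the large steel one from the rest and left the orange one and the small steel one. I leaned it about 20° in the grip against the edge of its hole, then pressed it in with about 13 N at the readings until the sleeve sprang forward.

Last checks, after letting go and retreating:

| Check | Reading | Wanted |
|---|---|---|
| Flange below lip | -8.1 mm, same as at the start | sleeve fully forward |
| Head axis to coupler axis | 0.002 rad | below 0.15 rad |
| Tool force | about 0.5 N, i.e. sensor noise | touching nothing |
| Nose depth, worked out from the dome top | about -24.2 mm | below -23.5 mm |

- **Nose depth:** -24.2 mm is shallower than the expected -25.5 mm. I put the difference down to depth noise, since the sleeve is fully forward.
- **Plug and dishes:** the near dish is within a few pixels of its starting place in both cameras, and the plug is in the side view. The far dish was found in both views, but I have no starting box to compare it with. The top-view detector missed the plug and reported only the coupler instead.

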